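Inspect a cured resin sample in the light path of a transillumination bench

TASK

Fit the opal diffuser slide: take it from the slide stand by its tab, slide it edgewise down into the gate in front of the lamp until it is fully home, and let go. Then take the stoppered cuvette from the rack, gripping it by its two broad frosted faces only (never touch the clear windows or the stopper), and finish while still holding it still and upright in the light path, midway between the gate and the camera lens, on the lamp's axis, with its clear windows facing lamp and camera. Leave the spare slide, the other cuvettes, the plaster cast, the jar and the clear cup where they are.

Things in the scene. Friction and masses are not known exactly. Their poses are not given: they have to be found in the camera images.
- bench: Fixed transillumination bench; base 105 x 300 x 14 mm. Along its y (the beam): grey lamp house (82 wide, y +105..+150, top 118 mm up) with black tube, dark slide gate (y +49..+71), open gap, camera (y -148..-80, 52 wide, top 110 up) whose lens looks at the lamp. Beam: along y at x = 0, 85 mm above the table. Origin: centre of underside, z up.
- gate_floor (a point): Centre of the floor of the gate's slot, at (0, +60, 61) mm in the bench's frame, axes as the bench's. The slot is open upwards, 43 mm long in x, 7 wide in y, 40 deep; lead-in lips flare its mouth to about 16 mm in y and reach 108 mm above the table. The fully inserted slide rests with its lower edge here.
- beam_mid (a point): Point on the beam axis where the cuvette's centre is to be held, midway between gate and camera lens, at (0, -15, 85) mm in the bench's frame, axes as the bench's (y along the beam). Free for 60 mm either way along y; open in x and upwards.
- stand: Light wooden slide stand, fixed, 164 (x) x 64 (y) x 32 mm high; slots across it (42.5 long in y, 6.5 wide in x, floor 6 mm above the table) at x = -50, 0, +50 mm. The two slides stand in the outer slots, either way round; the middle slot is empty. Origin: centre of underside.
- slide: Opal diffuser slide, loose, 40 g: dark plate 40 (x) x 4 (y) x 62 mm tall with a round white window; on top a black ribbed tab 24 (x) x 10 (y) x 26 mm tall (z +62..+88), gripped across its 10 mm. Origin: middle of its lower edge, z up. Stands in an outer slot of the stand, its y along the stand's x, origin 6 mm above the table. Either face may look to the lamp.
- spare_slide: Bystander: spare blank slide, bright steel plate 40 x 4 x 62 mm, no window, only a small round stub (12 mm across, 10 high) on top; in the other outer slot of the stand. Origin and axes as the diffuser slide's.
- rack: Grey cuvette rack, fixed, 160 (x) x 50 (y) x 22 mm high; wells in a row at x = -60, -20, +20, +60 mm, floor 4 mm above the table. The wells at -60 and +20 are long (24.5 x 14.5 mm) and hold the stoppered and the empty cuvette, either way; the others are 14.5 mm square. Origin: centre of underside.
- cell: Stoppered cuvette, loose, 27 g: 12.5 thick (x) x 22.5 long (y) x 45 mm tall, straw-coloured inside, white stopper on top (to z 55). The broad faces (x = +-6.25, 21 wide) are frosted: grip these. The narrow faces (y = +-11.25) are the clear windows. Origin: centre of underside, z up. Stands in a long well, y along the rack's x, origin 4 mm above the table; 27 mm of glass stands out of the rack.
- cell_mid (a point): Centre of the stoppered cuvette, 22.5 mm above its underside; axes as the cuvette's.
- cell_windows: The two clear windows of the stoppered cuvette (10 x 43 mm, at its ends y = +-11.25 mm, 0.75 mm proud of the frosted walls' ends). Origin as the cuvette's. Not to be touched by the fingers.
- cell_stopper: White stopper of the stoppered cuvette: 8.5 thick (x), 17.5 long, a 10 mm long grip standing to 55 mm above the cuvette's underside. Origin as the cuvette's. Not to be touched by the fingers.
- empty_cell: Empty cuvette without a stopper, bystander, same size (12.5 x 22.5 x 45 mm), in the other long well. Origin: centre of underside.
- square_cell: Empty square cuvette 12.5 x 12.5 x 45 mm, bystander, in the rack's well at x = -20. Origin: centre of underside.
- cast: Bystander: plaster cast of a dental arch, 50 x 60 x 28 mm, lying near the robot. Origin: centre of underside.
- jar: Bystander: amber glass jar with white cap, 54 mm across, 55 mm high, beyond the bench. Origin: centre of underside.
- beaker: Bystander: clear plastic cup, 64 mm across, 60 mm high, beyond the bench. Origin: centre of underside.

How it is judged:
On the way, in this order (a step that is already met when the one before it is completed fails the run):
1. the diffuser slide is fully home in the gate and let go (x of slide in the frame of gate_floor between -0.003 and 0.003 m and y of slide in the frame of gate_floor between -0.003 and 0.003 m and z of slide in the frame of gate_floor between -0.003 and 0.003 m and angle between the x axis of slide and the x axis of gate_floor, either way round below 0.1 rad and angle between slide's own z axis and vertical below 0.1 rad and contact force between slide and the fingers below 0.1 N), for 0.2 s.
2. the stoppered cuvette is held in the light path (x of cell_mid in the frame of beam_mid between -0.006 and 0.006 m and y of cell_mid in the frame of beam_mid between -0.025 and 0.025 m and z of cell_mid in the frame of beam_mid between -0.01 and 0.01 m and angle between the y axis of cell and the y axis of beam_mid, either way round below 0.15 rad and angle between cell's own z axis and vertical below 0.15 rad and contact force between cell and the fingers above 1 N and contact force between each of cell_windows, cell_stopper and the fingers below 0.5 N and contact force between cell and bench below 0.05 N and contact force between cell and slide below 0.05 N and linear speed of cell below 0.03 m/s), for 0.3 s.
At the end, for the whole second after the job is handed in: Slide home in the gate (3 mm, 0.1 rad) and let go; stoppered cuvette still held by its frosted faces only, at rest, clear of the bench, centre within 6 mm sideways, 10 mm in height, 25 mm along the beam of the mid point, upright and windows along the beam within 0.15 rad; bystanders within 20 mm (all of step 1 and all of step 2 and distance of each of spare_slide, empty_cell, square_cell, cast, jar, beaker from where it was at the start of the episode below 0.02 m); the arm keeps its last pose, push and grip.
It fails at once if the fingers touched the clear windows or the stopper of the cuvette (contact force between any of cell_windows, cell_stopper and the fingers above 0.5 N).
It fails at once if the spare slide, another cuvette or another bystander was disturbed (moved 20 mm) (distance of any of spare_slide, empty_cell, square_cell, cast, jar, beaker from where it was at the start of the episode above 0.02 m).
It also fails if it takes over 58 s, if anything falls off the work surface, if the arm or the gripper's body presses on something with over 40 N, if the wrist force passes 120 N, or if a joint passes its speed limit or range.

ROBOT

A 6-joint arm with a two-finger parallel gripper is mounted at the origin on the work surface. World frame = base frame: x ahead of the robot, y to its left, z up, the work surface at z = 0. Lengths are in m, angles in rad, forces in N, time in s.
With the tool pointing down it reaches from about 0.35 to 0.775 m from the base axis. Payload 7.3 kg.
Tool frame: the origin (TCP) lies at the centre of the arm's flange, where the gripper is bolted on; the fingertips stand 178 mm ahead of it and the grasp point (between the pads) lies 159 mm ahead of it; z points along the fingers, y is the line along which they close (so a half turn about z gives the same grasp; the last joint's range is limited). The gripper opens to 92 mm and grips with 3 to 60 N. Pads are 19 mm wide; open, the fingers measure 130 mm over their backs; the gripper's body (75 mm by 190 mm) begins 47 mm behind the grasp point.
Start: joints at [-1.36, 0.342, 1.524, -0, 1.275, -0.146], TCP at [0.183, -0.492, 0.405] pointing down, gripper open.
Joint ranges: [-2.53, 2.53], [-0.77, 2.02], [0.04, 2.7], [-1, 4.14], [0.28, 2.66], [-3.11, 3.11]. Speed limits (rad/s): [2.57, 2.57, 3.14, 3.14, 3.14, 3.14].

INTERFACE

Orientations are given as [roll, pitch, yaw] about the fixed x, y, z axes, in that order (R = Rz(yaw) Ry(pitch) Rx(roll)).
In Python, from cell import robot gives the robot as it stands.
- The arm moves only by the shell command python3 drive.py 'ROWS' [OPENING] [FORCE]. ROWS is a JSON list of rows, 1 to 8 of them, each of 6 numbers: dx, dy, dz in m, then a rotation vector rx, ry, rz in rad; each row shifts and turns the commanded pose from where the row before left it, along the tool's axes as they then stand; what a row does not reach is not made up. A row lasts 1/12 s, in which the tool goes at most 0.0417 m and 0.125 rad, less where a joint would pass 70% of its speed; a pose out of reach is approached as far as the arm can. OPENING is the finger opening in m, set as the command begins (- or left out keeps the last). The fingers move at their own pace and stop on an object; FORCE is the grip in N (left out, the last holds). Time passes only in rows, so rows that do not move let the fingers close. It prints the time, the measured TCP pose, the force, the opening and the grip force at its end. Input that does not fit is refused with a message, and nothing moves.
- robot.observe(): the state, without advancing time (a new reading comes with each control period).
- robot.read_camera(name): name is "side" or "top" or "wrist"; returns a dict with "image" (384x512x3 uint8, red, green, blue), "fx", "fy", "cx", "cy" (pixels), "pose" (4x4, takes a point from camera to world coordinates). Camera axes: x right, y down, z forward; pixel columns grow to the right and rows downward; lengths in m; the calibration is good to about 2 mm. The wrist camera is an equidistant fisheye: a pixel r from the principal point sees the ray r / f radians off the axis. A picture is of the moment at which its call begins. There is no depth.
- robot.hand_in(): hands the job in; it is judged then, once.
The state is a dict: "time": time; "qpos": joint angles; "qvel": joint speeds; "joint_efforts": joint torques, N m; "tool_pos": TCP position; "tool_rot": TCP orientation; "contact_force": force on the tool from outside, world axes, zero at the start; "torque": the same for the moment, N m; "opening": finger opening in m; "grip_force": force on a finger pad.
Only numpy, scipy, OpenCV 4.12 (cv2) and the standard library are available. Lean on these libraries where they do the work, as an engineer would, in place of code of your own. Each camera call takes 0.05 s, during which the arm holds its last target. There are 200 camera calls.

## Working session

There is one attempt and no reset: what is moved stays moved. The work goes in short steps, Python scripts to look and compute and a shell command to move; the robot and the scene stay as the last step left them, time stands still between calls to the robot, and variables do not carry over. Pictures are saved under pics/ and viewed, at most 10 in all, crops included, and the job is handed in when it is done.

```bash
ls; mkdir -p pics; python3 - <<'E'
from cell import robot
import cv2,numpy as np
s=robot.observe();print({k:np.round(v,3).tolist() for k,v in s.items()})
for n in("side","top","wrist"):
    c=robot.read_camera(n);cv2.imwrite(f"pics/{n}0.png",c["image"][:,:,::-1]);print(n,c["fx"],c["fy"],c["cx"],c["cy"],np.round(c["pose"],4).tolist())
a=[cv2.imread(f"pics/{n}0.png") for n in("top","side")]
E
```

```text
cell.py
drive.py
pics
{'time': 0.0, 'qpos': [-1.36, 0.343, 1.525, -0.0, 1.275, -0.146], 'qvel': [-0.0, 0.001, 0.002, -0.001, 0.001, 0.001], 'joint_efforts': [0.001, -43.124, -24.421, 0.072, 0.056, -0.0], 'tool_pos': [0.183, -0.492, 0.404], 'tool_rot': [-3.14, -0.0, 0.357], 'contact_force': [0.097, -0.025, 0.472], 'torque': [-0.006, 0.004, 0.037], 'grip_force': 0.0, 'opening': 0.092}
side 374.1178908980532 374.1178908980532 248.14889523079313 190.02670217876857 [[-0.6957, -0.4358, 0.571, -0.0014], [-0.7181, 0.3998, -0.5697, 0.5827], [0.02, -0.8064, -0.5911, 0.6914], [0.0, 0.0, 0.0, 1.0]]
top 444.3498727469008 444.3498727469008 249.68009343309558 195.06103051394152 [[-0.0128, -0.9893, 0.1455, 0.4232], [-0.9997, 0.0157, 0.0186, 0.0047], [-0.0207, -0.1452, -0.9892, 1.0969], [0.0, 0.0, 0.0, 1.0]]
wrist 297.3186396354542 297.3186396354542 252.89721584699726 194.94894936805005 [[0.3485, -0.8998, -0.2627, 0.2534], [-0.9373, -0.3351, -0.0958, -0.4661], [-0.0018, 0.2796, -0.9601, 0.3837], [0.0, 0.0, 0.0, 1.0]]
```

View pics/top0.png

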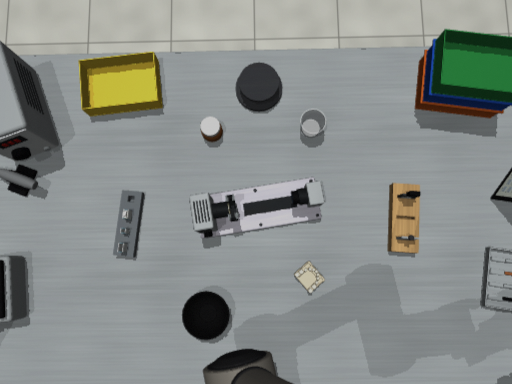

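View pics/side0.png

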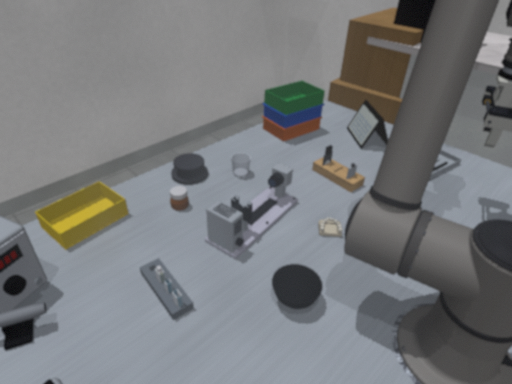

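Top view: the stand is at about (404,218) with slides at its ends, the bench is at (257,207) with the lamp on the left, and the rack is at (129,224). I'll compute rough positions and enlarge these three.

```bash
cat > h.py <<'E'
from cell import robot
import cv2,numpy as np
from scipy.spatial.transform import Rotation as R
def ray(c,u,v):
    if c.get("fish"):
        d=np.array([u-c["cx"],v-c["cy"]])/c["fx"];t=np.hypot(*d);r=np.r_[d/t*np.sin(t) if t>0 else d,np.cos(t)]
    else: r=np.array([(u-c["cx"])/c["fx"],(v-c["cy"])/c["fy"],1])
    return c["pose"][:3,3],c["pose"][:3,:3]@(r/np.linalg.norm(r))
def plane(c,u,v,z):
    o,d=ray(c,u,v);return o+d*(z-o[2])/d[2]
def proj(c,p):
    q=c["pose"][:3,:3].T@(np.asarray(p)-c["pose"][:3,3])
    if c.get("fish"):
        n=np.hypot(q[0],q[1]);t=np.arctan2(n,q[2]);return np.array([c["cx"],c["cy"]])+c["fx"]*t*q[:2]/n
    return np.array([c["cx"]+c["fx"]*q[0]/q[2],c["cy"]+c["fy"]*q[1]/q[2]])
def meet(*rays):
    A=sum(np.eye(3)-np.outer(d,d) for o,d in rays);b=sum((np.eye(3)-np.outer(d,d))@o for o,d in rays)
    p=np.linalg.solve(A,b);return p,max(np.linalg.norm((np.eye(3)-np.outer(d,d))@(p-o)) for o,d in rays)
def cam(n):
    c=dict(robot.read_camera(n));c["fish"]=n=="wrist";c["pose"]=np.array(c["pose"]);return c
def to_tool(target,yaw,z=None):
    """remaining move in tool axes for TCP target (pointing down), yaw"""
    s=robot.observe();Rc=R.from_euler("xyz",s["tool_rot"]);Rt=R.from_euler("xyz",[np.pi,0,yaw])
    return np.round(Rc.inv().apply(np.array(target)-s["tool_pos"]),4),np.round((Rc.inv()*Rt).as_rotvec(),4)
E
python3 - <<'E'
from h import *
c=cam("top");im=c["image"][:,:,::-1]
def box(m,z):
    k,_=cv2.findContours(m.astype(np.uint8),0,2);k=max(k,key=cv2.contourArea);r=cv2.minAreaRect(k);b=cv2.boxPoints(r)
    w=np.array([plane(c,*p,z)[:2] for p in b]);print(np.round(b).tolist(),"c",w.mean(0).round(4),"e",np.round([np.hypot(*(w[1]-w[0])),np.hypot(*(w[2]-w[1]))],4),"yaw",np.round([np.arctan2(*(w[1]-w[0])[::-1]),np.arctan2(*(w[2]-w[1])[::-1])],3))
h=cv2.cvtColor(im.copy(),cv2.COLOR_BGR2HSV)
m=np.zeros(h.shape[:2],bool);m[170:265,370:440]=1
box(m&(h[...,0]<25)&(h[...,1]>70),.032)
for n,p in dict(rack=(129,224),bench=(257,207),stand=(404,218)).items():print(n,plane(c,*p,.03),h[p[1],p[0]])
a=im[170:275,370:440];b=im[170:275,90:170];d=im[170:250,180:335]
f=lambda x,s:cv2.resize(x,None,fx=s,fy=s,interpolation=cv2.INTER_CUBIC)
C=np.zeros((600,800,3),np.uint8)
x=f(a,2.8);C[:x.shape[0],:x.shape[1]]=x
x=f(b,2.8);C[:x.shape[0],250:250+x.shape[1]]=x
s=cam("side");si=s["image"][:,:,::-1]
x=f(si[140:195,305:370],4);C[:x.shape[0],520:520+x.shape[1]]=x
x=f(d,1.8*1.5);C[300:300+x.shape[0],:x.shape[1]]=x
x=f(si[160:260,200:305],3);C[300:600,450:450+x.shape[1]]=x
cv2.imwrite("pics/m1.png",C)
E
```

```text
[[388.0, 252.0], [389.0, 183.0], [420.0, 184.0], [418.0, 252.0]] c [ 0.5207 -0.3423] e [0.1653 0.0727] yaw [-0.083 -1.613]
rack [0.51409026 0.31741381 0.03      ] [101  19 108]
bench [0.55074078 0.00736527 0.03      ] [110  19  40]
stand [ 0.51888605 -0.34375055  0.03      ] [ 17 123 124]
```

View pics/m1.png

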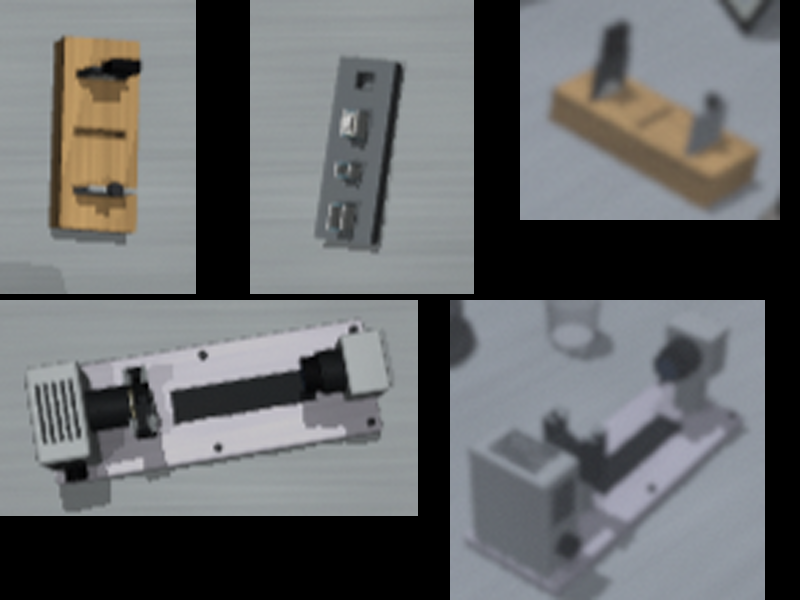

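The diffuser slide, with its black tab, is in the far slot of the stand. The white-stoppered cuvette is in the second well from the far end of the rack. The lamp is on the +y side. Next I'll move the wrist camera over the stand.

```bash
python3 drive.py '[[0.04,-0.005,0,0,0,0],[0.04,-0.005,0,0,0,0],[0.04,-0.005,0,0,0,0],[0.04,-0.005,0,0,0,0],[0.04,-0.005,0,0,0,0],[0.04,-0.005,0,0,0,0],[0.04,-0.005,0,0,0,0],[0.04,-0.005,0,0,0,0]]' && python3 drive.py '[[0.04,-0.005,0,0,0,0],[0.04,-0.005,0,0,0,0],[0,0,0,0,0,-0.12],[0,0,0,0,0,-0.12],[0,0,0,0,0,-0.12],[0,0,0,0,0,-0.12],[0,0,0,0,0,-0.12],[0,0,0,0,0,-0.12]]' && python3 drive.py '[[0,0,0,0,0,-0.12],[0,0,0,0,0,-0.12],[0,0,0,0,0,-0.12],[0,0,0,0,0,-0.05],[0,0,0,0,0,0]]'
python3 - <<'E'
from h import *
c=cam("wrist");cv2.imwrite("pics/w1.png",c["image"][:,:,::-1]);np.save("pics/w1.npy",c["pose"])
print(c["pose"].round(3).tolist())
E
```

```text
time: 0.92
tool_pos: [0.4708, -0.3413, 0.4047]
tool_rot: [3.142, 0.0, 0.357]
contact_force: [1.2, -1.0, -1.2]
opening: 0.0919
grip_force: 0.0
time: 1.58
tool_pos: [0.5408, -0.3053, 0.4044]
tool_rot: [-3.141, -0.0, 1.083]
contact_force: [0.3, 0.0, 0.3]
opening: 0.0914
grip_force: 0.0
time: 2.0
tool_pos: [0.5407, -0.3054, 0.4045]
tool_rot: [-3.141, -0.0, 1.489]
contact_force: [0.1, 0.7, -0.3]
opening: 0.0917
grip_force: 0.0
[[0.997, -0.08, -0.024, 0.546], [-0.083, -0.957, -0.278, -0.231], [-0.0, 0.279, -0.96, 0.384], [0.0, 0.0, 0.0, 1.0]]
```

View pics/w1.png

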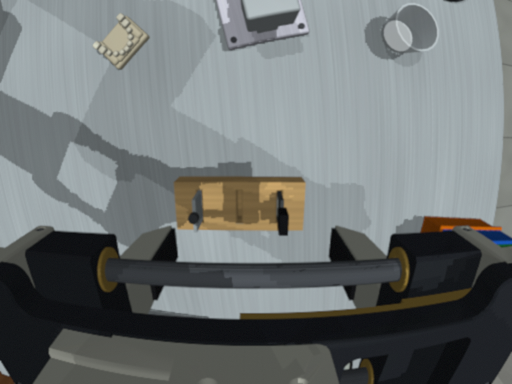

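The wrist view shows the stand at (240,204), the slide's black tab at (283,215) and the spare's stub at (194,216). I'll take a second place, lower and shifted towards -y, and measure from both.

```bash
python3 drive.py '[[-0.035,0,0.02,0,0,0],[-0.035,0,0.02,0,0,0],[-0.035,0,0.02,0,0,0],[0,0,0,0,0,0],[0,0,0,0,0,0]]'
python3 - <<'E'
from h import *
c=cam("wrist");cv2.imwrite("pics/w2.png",c["image"][:,:,::-1]);np.save("pics/w2.npy",c["pose"])
f=cv2.imread("pics/w1.png")[160:245,160:320],cv2.imread("pics/w2.png")
cv2.imwrite("pics/m2.png",np.vstack([cv2.resize(f[0],(560,298),interpolation=2),cv2.resize(f[1][60:230,100:420],(560,298),interpolation=2)]))
E
```

```text
time: 2.47
tool_pos: [0.5311, -0.4116, 0.3423]
tool_rot: [-3.139, -0.003, 1.482]
contact_force: [-0.6, 0.8, 0.4]
opening: 0.0919
grip_force: 0.0
```

View pics/m2.png

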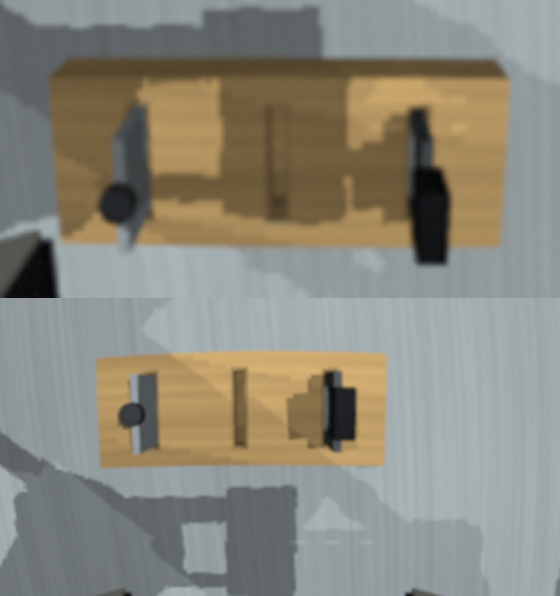

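The crops show both slides upright in their outer slots. The tab appears in w2 at about (296,126), and its -y end is at (283,235) in w1 and (296,140) in w2.

```bash
python3 - <<'E'
from h import *
K=cam("wrist");V=[]
for i in(1,2):
    c=dict(K);c["pose"]=np.load(f"pics/w{i}.npy");V.append((c,cv2.imread(f"pics/w{i}.png")))
def cnt(m,roi):
    z=np.zeros(m.shape,np.uint8);u0,v0,u1,v1=roi;z[v0:v1,u0:u1]=m[v0:v1,u0:u1]
    k,_=cv2.findContours(z,0,2);return max(k,key=cv2.contourArea)[:,0].astype(float)
ends=[]
for (c,im),roi in zip(V,[(272,190,300,245),(285,95,312,155)]):
    k=cnt((im.max(2)<32),roi);print("tab px",k.min(0),k.max(0));b=k.max(0)[1]
    e=k[k[:,1]>b-1.5];ends.append(ray(c,(e[:,0].min()+e[:,0].max())/2+.0,b+.5))
p,r=meet(*ends);print("tab -y top end",p.round(4),r)
c,im=V[1];k=cnt((im.max(2)<32),(295,95,312,155));w=np.array([plane(c,*q,.094)[:2] for q in k]);
print("tab px2",k.min(0),k.max(0))
k=cnt((im.max(2)<32),(285,95,312,155));w=np.array([plane(c,*q,.094)[:2] for q in k]).astype(np.float32)
print("tab rect @.094",cv2.minAreaRect(w))
h=cv2.cvtColor(im,cv2.COLOR_BGR2HSV);m=(h[...,0]<25)&(h[...,1]>60);m=cv2.morphologyEx(m.astype(np.uint8),3,np.ones((25,25)))
k=cnt(m,(130,60,340,180));w=np.array([plane(c,*q,.032)[:2] for q in k]).astype(np.float32);print("stand",cv2.minAreaRect(w))
# slide plate dark: wooden gap; middle slot
k=cnt((h[...,2]<95)&(h[...,0]<25),(225,95,250,160));w=np.array([plane(c,*q,.032)[:2] for q in k]).astype(np.float32);print("slot",cv2.minAreaRect(w))
c1,i1=V[0];h1=cv2.cvtColor(i1,cv2.COLOR_BGR2HSV);print(to_tool([.57,-.345,.3],1.488))
E
```

```text
tab px [278. 207.] [287. 233.]
tab px [286. 104.] [292. 142.]
tab -y top end [ 0.5648 -0.3644  0.0833] 0.0034385708170209693
tab px2 [296. 139.] [297. 139.]
tab rect @.094 ((0.562918484210968, -0.34794881939888), (0.029345044866204262, 0.004656347446143627), 85.85472106933594)
stand ((0.5191192030906677, -0.3461255431175232), (0.06381197273731232, 0.16371072828769684), 84.9686050415039)
slot ((0.5182651877403259, -0.36179712414741516), (0.008864078670740128, 0.003914127591997385), 84.34192657470703)
(array([0.0676, 0.0323, 0.0451]), array([ 0.0004, -0.0003, -0.0024]))
```

```bash
python3 - <<'E'
from h import *
K=cam("wrist")
L=[]
for i,roi in((1,(272,190,300,245)),(2,(291,95,312,155))):
    c=dict(K);c["pose"]=np.load(f"pics/w{i}.npy");im=cv2.imread(f"pics/w{i}.png")
    u0,v0,u1,v1=roi;z=np.zeros(im.shape[:2],np.uint8);z[v0:v1,u0:u1]=im.max(2)[v0:v1,u0:u1]<[45,58][i-1]
    k,_=cv2.findContours(z,0,2);k=max(k,key=cv2.contourArea)
    k=k[:,0].astype(float);print(k.min(0),k.max(0))
    b=k[:,1].max();e=k[k[:,1]>b-2.5][:,0];print(e.min(),e.max(),b)
    L.append(ray(c,(e.min()+e.max())/2,b+.5))
    if i==2:
        w=np.array([plane(c,*q,.094)[:2] for q in k]).astype(np.float32);print(cv2.minAreaRect(w))
        print(im.max(2)[126,284:308])
print(meet(*L))
E
```

```text
[277. 192.] [287. 234.]
279.0 286.0 234.0
[291. 111.] [302. 141.]
291.0 301.0 141.0
((0.5685637593269348, -0.35066094994544983), (0.023214202374219894, 0.008520911447703838), 85.78337097167969)
[103  96  92  70  35  16  18  26  31  36  36  35  35  35  35  36  35  34
  50 111 171 186 187 186]
(array([ 0.56746799, -0.36293259,  0.09041558]), np.float64(0.00033993390308448187))
```

```bash
python3 -c "
from h import *
print(to_tool([.5688,-.3506,.241],1.483),robot.observe()['tool_pos'])"
```

```text
(array([0.0615, 0.0313, 0.1048]), array([0.0012, 0.0005, 0.0038])) [ 0.5323301  -0.40915877  0.34575237]
```

```bash
python3 drive.py '[[0.03,0.015,0.015,0,0,0],[0.0315,0.0163,0.0148,0,0,0.003],[0,0,0.025,0,0,0],[0,0,0.025,0,0,0],[0,0,0.025,0,0,0],[0,0,0,0,0,0]]' 0.06; python3 -c "
from h import *
print(to_tool([.5688,-.3506,.241],1.483))"
```

```text
time: 3.12
tool_pos: [0.5678, -0.3488, 0.2361]
tool_rot: [-3.136, -0.004, 1.486]
contact_force: [-1.0, 0.3, -0.1]
opening: 0.0607
grip_force: 0.0
(array([-0.0017,  0.0011, -0.0049]), array([-0.006 , -0.004 ,  0.0026]))
```

```bash
python3 drive.py '[[0,0,0,0,0,0],[0,0,0,0,0,0],[0,0,0,0,0,0]]'; python3 -c "
from h import *
print(to_tool([.5688,-.3506,.241],1.483))"
```

```text
time: 3.37
tool_pos: [0.5689, -0.3515, 0.2427]
tool_rot: [3.138, 0.003, 1.484]
contact_force: [0.5, -0.8, 0.5]
opening: 0.0598
grip_force: 0.0
(array([ 0.0009, -0.0002,  0.0017]), array([0.0037, 0.0025, 0.001 ]))
```

```bash
python3 drive.py '[[0,0,0.001,0,0,0],[0,0,0,0,0,0],[0,0,0,0,0,0],[0,0,0,0,0,0],[0,0,0,0,0,0],[0,0,0,0,0,0]]' 0.0 20 && python3 drive.py '[[0,0,0,0,0,0],[0,0,-0.01,0,0,0],[0,0,-0.02,0,0,0],[0,0,-0.03,0,0,0],[0,0,-0.03,0,0,0],[0,0,-0.03,0,0,0],[0,0,-0.03,0,0,0],[0,0,0,0,0,0]]'
```

```text
time: 3.87
tool_pos: [0.5682, -0.3514, 0.239]
tool_rot: [3.142, 0.0, 1.484]
contact_force: [-0.2, 0.5, -0.0]
opening: 0.0247
grip_force: 0.0
time: 4.53
tool_pos: [0.5687, -0.3516, 0.3973]
tool_rot: [3.131, 0.007, 1.484]
contact_force: [0.8, -0.9, 0.7]
opening: 0.0099
grip_force: 20.0
```

```bash
python3 - <<'E'
from h import *
print(robot.observe()["tool_pos"],robot.observe()["opening"])
c=cam("wrist");cv2.imwrite("pics/w3.png",c["image"][:,:,::-1]);np.save("pics/w3.npy",c["pose"])
t=cam("top")["image"][:,:,::-1];cv2.imwrite("pics/top3.png",t);
C=np.zeros((600,800,3),np.uint8);C[:384,:512]=cv2.imread("pics/w3.png")
x=cv2.resize(t[165:250,180:335],None,fx=2.5,fy=2.5,interpolation=2);C[386:386+x.shape[0],:x.shape[1]]=x
cv2.imwrite("pics/m3.png",C)
E
```

```text
[ 0.56869647 -0.35155481  0.39732883] 0.009943650416871671
```

View pics/m3.png

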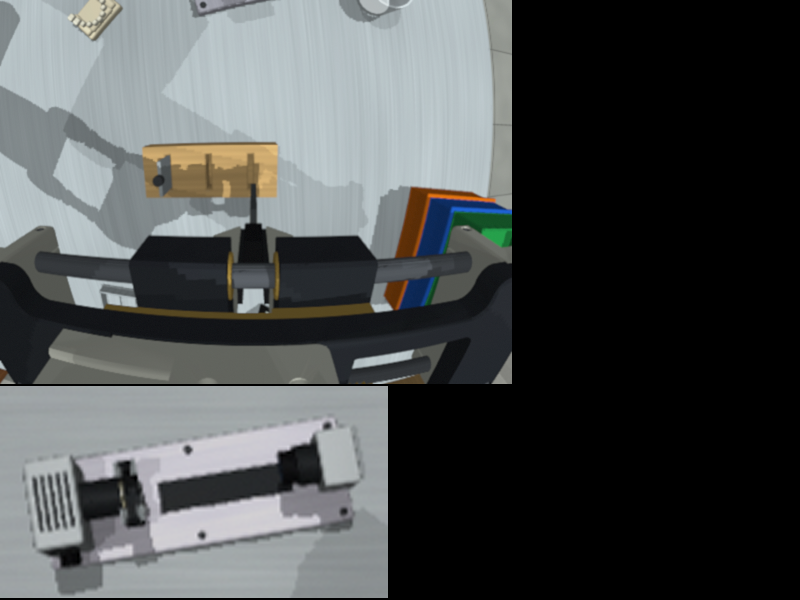

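The slide is held by its tab (opening 9.9 mm) and its plate hangs at about (253,205). The grip may sit higher on the tab than planned, so I'll measure where the plate's lower edge is relative to the tool.

```bash
python3 - <<'E'
from h import *
s=robot.observe();c=cam("wrist");Rt=R.from_euler("xyz",s["tool_rot"]).as_matrix();o=np.array(s["tool_pos"]);print(o,s["tool_rot"])
im=c["image"][:,:,::-1]
for L in(62,70,76,82,88,94):print(L,proj(c,o+Rt@[.02,0,.159+L/1000]).round(1),proj(c,o+Rt@[.012,0,.159+(L-88)/1000]).round(1))
x=cv2.resize(im[150:250,200:310],None,fx=6,fy=6,interpolation=2);cv2.imwrite("pics/m4.png",x)
g=im.max(2)
for v in range(150,226,3):
    r=np.where(g[v,235:275]<62)[0]+235;print(v,r.min() if len(r) else 0,r.max() if len(r) else 0,len(r),end=" | ")
E
```

```text
[ 0.56821518 -0.35124561  0.3910806 ] [3.13856021e+00 2.05668576e-03 1.48381289e+00]
62 [254. 190.] [254.6 262.1]
70 [253.9 187.1] [254.5 253.5]
76 [253.9 185.1] [254.5 247.7]
82 [253.9 183.1] [254.4 242.3]
88 [253.8 181.3] [254.4 237.3]
94 [253.8 179.5] [254.3 232.6]
150 0 0 0 | 153 0 0 0 | 156 0 0 0 | 159 0 0 0 | 162 0 0 0 | 165 0 0 0 | 168 0 0 0 | 171 0 0 0 | 174 0 0 0 | 177 0 0 0 | 180 0 0 0 | 183 0 0 0 | 186 251 255 5 | 189 251 255 5 | 192 251 255 5 | 195 251 255 5 | 198 251 255 5 | 201 251 255 5 | 204 251 255 5 | 207 251 255 5 | 210 251 255 5 | 213 251 255 5 | 216 251 255 5 | 219 251 255 5 | 222 251 255 5 | 225 246 260 15 |
```

View pics/m4.png

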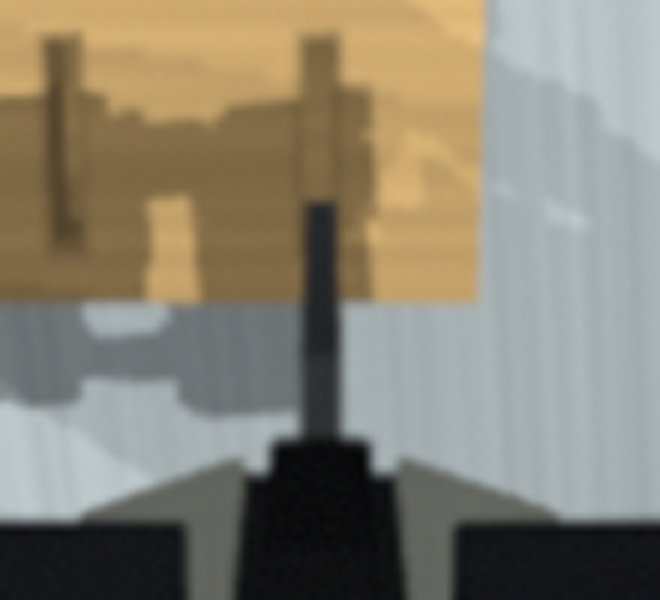

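The plate's lower edge at row 183.5 and the tab's step at row 223 both put the edge 81 mm below the grasp point. The slide hangs straight. Now I'll go to a viewing place in front of the bench.

```bash
python3 drive.py '[[0.035,-0.0165,0,0,0,0],[0.035,-0.0165,0,0,0,0],[0.035,-0.0165,0,0,0,0],[0.035,-0.0165,0,0,0,0],[0.035,-0.0165,0,0,0,0],[0.035,-0.0165,0,0,0,0],[0.035,-0.0165,0,0,0,0],[0.035,-0.0165,0,0,0,0]]' && python3 drive.py '[[0.035,-0.0165,0,0,0,0],[0.035,-0.0165,0,0,0,0],[0.035,-0.0165,0,0,0,0],[0,0,0,0,0,0.12],[0,0,0,0,0,0.12],[0,0,0,0,0,0.12],[0,0,0,0,0,0.12],[0,0,0,0,0,0.12]]' && python3 drive.py '[[0,0,0,0,0,0.12],[0,0,0,0,0,0.12],[0,0,0,0,0,0.12],[0,0,0,0,0,0.12],[0,0,0,0,0,0.12],[0,0,0,0,0,0.12],[0,0,0,0,0,0],[0,0,0,0,0,0]]'
python3 - <<'E'
from h import *
c=cam("wrist");cv2.imwrite("pics/w5.png",c["image"][:,:,::-1]);np.save("pics/w5.npy",c["pose"])
E
python3 drive.py '[[0.025,0,-0.01,0,0,0],[0.025,0,-0.01,0,0,0],[0.01,0,-0.01,0,0,0],[0,0,0,0,0,0],[0,0,0,0,0,0],[0,0,0,0,0,0]]'
python3 - <<'E'
from h import *
c=cam("wrist");cv2.imwrite("pics/w6.png",c["image"][:,:,::-1]);np.save("pics/w6.npy",c["pose"])
a,b=cv2.imread("pics/w5.png"),cv2.imread("pics/w6.png")
cv2.imwrite("pics/m5.png",np.vstack([cv2.resize(x[0:230,100:420],(417,300),interpolation=2) for x in(a,b)]))
E
```

```text
time: 5.35
tool_pos: [0.4597, -0.0593, 0.3874]
tool_rot: [-3.138, -0.001, 1.483]
contact_force: [0.6, 1.1, -0.4]
opening: 0.0098
grip_force: 20.0
time: 6.02
tool_pos: [0.4204, 0.0482, 0.3876]
tool_rot: [-3.139, 0.002, 0.878]
contact_force: [0.9, -0.1, -0.0]
opening: 0.0095
grip_force: 20.0
time: 6.68
tool_pos: [0.4206, 0.048, 0.3879]
tool_rot: [-3.141, 0.002, 0.167]
contact_force: [-0.1, -0.4, -1.1]
opening: 0.0103
grip_force: 20.0
time: 7.23
tool_pos: [0.4792, 0.0577, 0.4179]
tool_rot: [-3.141, 0.002, 0.165]
contact_force: [-0.2, -0.0, -1.3]
opening: 0.0098
grip_force: 20.0
```

View pics/m5.png

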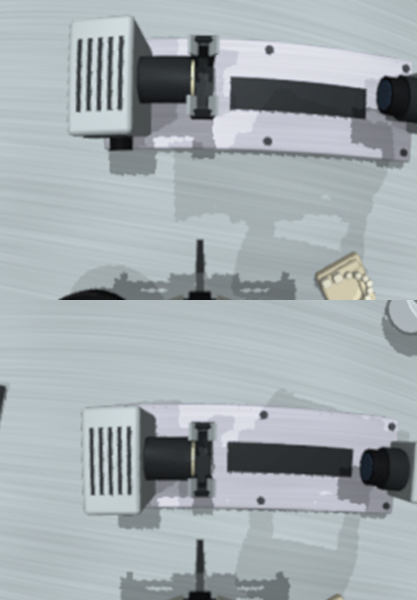

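The bench is seen from both places: lamp house on the left, gate at about (255,60) in w5 and (255,123) in w6, lens on the right, and four screws on the base. I'll measure the lamp top, the screws and the base mask.

```bash
cat > bench.py <<'E'
from h import *
K=cam("wrist");V=[]
for i in(5,6):
    c=dict(K);c["pose"]=np.load(f"pics/w{i}.npy");V.append((c,cv2.imread(f"pics/w{i}.png")))
S=[(0,0),(0,0)]
def dark(im,u,v,n=6,thr=110):
    g=im.max(2)[v-n:v+n+1,u-n:u+n+1].astype(float);w=np.clip(thr-g,0,None);yy,xx=np.mgrid[-n:n+1,-n:n+1]
    return u+(w*xx).sum()/w.sum(),v+(w*yy).sum()/w.sum()
px=[[(269,49),(267,141),(406,69),(403,153)],[(263,414-300),(260,500-300),(391,427-300),(386,506-300)]]
pts=[]
for j in range(4):
    rs=[];z=[]
    for (c,im),p in zip(V,px):
        u,v=int(100+p[j][0]/1.303),int(p[j][1]/1.303);q=dark(im,u,v,4);rs.append(ray(c,*q));z.append(plane(c,*q,.014)[:2].round(4))
    m=meet(*rs);print("screw",m[0].round(4),round(m[1],4),z);pts.append(m[0])
# lamp top
for (c,im),roi in zip(V,[(150,8,206,106),(160,78,210,170)]):
    h=cv2.cvtColor(im,cv2.COLOR_BGR2HSV);u0,v0,u1,v1=roi;m=np.zeros(h.shape[:2],np.uint8)
    g=im[v0:v1,u0:u1].astype(int)
    print("lamp pix",im[(v0+v1)//2,u0+2:u1:6].tolist()[:9])
E
python3 bench.py
```

```text
screw [0.5927 0.0129 0.0141] 0.0 [array([0.5927, 0.0129]), array([0.5927, 0.0129])]
screw [5.078e-01 5.000e-04 1.620e-02] 0.0001 [array([ 0.5079, -0.    ]), array([5.076e-01, 2.000e-04])]
screw [ 0.6139 -0.1254  0.0141] 0.0 [array([ 0.614 , -0.1255]), array([ 0.6139, -0.1254])]
screw [ 0.5291 -0.1378  0.0154] 0.0001 [array([ 0.5292, -0.1386]), array([ 0.529 , -0.1385])]
lamp pix [[191, 188, 177], [173, 170, 160], [218, 214, 202], [166, 163, 155], [66, 65, 60], [145, 142, 134], [222, 220, 208], [191, 189, 179], [161, 159, 150]]
lamp pix [[179, 176, 166], [177, 175, 165], [213, 209, 198], [208, 206, 196], [168, 165, 157], [82, 80, 74], [81, 77, 73], [194, 191, 181]]
```

The screws triangulate to z = 14–16 mm, which is right. The bench yaw is about 0.153 and its origin about (0.550, 0.007). I'll check this by projecting the gate mouth, lamp top and camera outline.

```bash
cat >> bench.py <<'E'
P=np.array(pts);A=P[:2,:2].mean(0);B=P[2:,:2].mean(0);d=(A-B)/np.linalg.norm(A-B);th=np.arctan2(-d[0],d[1]);print("A",A,"len",np.linalg.norm(A-B),"yaw",th)
W=lambda x,y,z:np.r_[A+np.array([[np.cos(th),-np.sin(th)],[np.sin(th),np.cos(th)]])@[x,y],z]
if __name__=="__main__":
    o=[]
    for (c,im),roi in zip(V,[(140,0,300,130),(140,65,300,195)]):
        k=5;u0,v0,u1,v1=roi;x=cv2.resize(im[v0:v1,u0:u1],None,fx=k/2*1,fy=k/2,interpolation=2)
        x=cv2.resize(im[v0:v1,u0:u1],(640,int(640*(v1-v0)/(u1-u0))),interpolation=2)[:, :];f=640/(u1-u0)
        def pl(Q,col):
            q=np.array([(proj(c,W(*p))+.5-[u0,v0])*f for p in Q]).round().astype(np.int32);cv2.polylines(x,[q],True,col,1)
        pl([(a,b,.108) for a,b in((-21.5e-3,.052),(21.5e-3,.052),(21.5e-3,.068),(-21.5e-3,.068))],(0,0,255))
        pl([(-.0215,.06,.061),(.0215,.06,.061)],(0,255,0))
        pl([(a,b,.118) for a,b in((-.041,.105),(.041,.105),(.041,.150),(-.041,.150))],(255,0,0))
        o.append(x[:, 100 if 0 else 0:])
    cv2.imwrite("pics/m6.png",cv2.resize(np.hstack([o[0][:,:520],o[1][:,:520]]),(800,int(800*o[0].shape[0]/1040)),interpolation=3))
    print("gate",W(0,.06,.061),"beam",W(0,-.015,.085))
E
python3 bench.py|tail -2; python3 -c "
from h import *
print(to_tool([.5412,.066,.36],.1525),robot.observe()['tool_pos'])"
```

```text
A [0.55026187 0.00669125] len 0.13989949963753723 yaw 0.15241878944901402
gate [0.54115211 0.06599565 0.061     ] beam [ 0.55253931 -0.00813485  0.085     ]
(array([0.0625, 0.0019, 0.0583]), array([-0.0001,  0.0014,  0.0118])) [0.47933094 0.05768778 0.41837221]
```

View pics/m6.png

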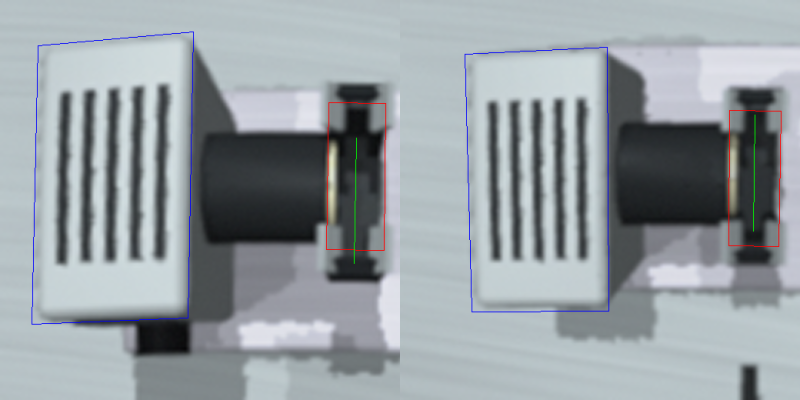

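The overlay matches the lamp top and gate mouth to about 1 mm, so I'll go over the gate with the slide's edge at 130 mm.

```bash
python3 drive.py '[[0.03,0.001,0.016,0,0,0.012],[0.03,0.001,0.016,0,0,0],[0.0018,0,0.016,0,0,0],[0,0,0,0,0,0],[0,0,0,0,0,0],[0,0,0,0,0,0],[0,0,0,0,0,0]]'; python3 -c "
from h import *
print(to_tool([.5405,.0659,.301],.1525),robot.observe()['tool_rot'])
cam('top')
c=cam('wrist');s=robot.observe();Rt=R.from_euler('xyz',s['tool_rot']).as_matrix();o=np.array(s['tool_pos'])
im=c['image'][:,:,::-1];g=im.max(2)
print(proj(c,o+Rt@[.02,0,.24]).round(1))
print([(v,(np.where(g[v,235:275]<70)[0]+235).tolist()) for v in range(176,226,7)])
"
```

```text
time: 7.97
tool_pos: [0.541, 0.0654, 0.3723]
tool_rot: [3.141, -0.002, 0.152]
contact_force: [0.6, -0.2, -0.1]
opening: 0.0101
grip_force: 20.0
(array([-0.0005, -0.0006,  0.0713]), array([ 0.0004, -0.0018, -0.0007])) [ 3.14116164e+00 -1.81710800e-03  1.51819513e-01]
[252.3 183.2]
[(176, [235, 236, 237, 238, 248, 249, 250, 251, 252, 253, 254, 255]), (183, [235, 236, 237, 238, 239, 240, 246, 247, 248, 249, 250, 251, 252, 253, 254, 255, 256, 257, 258, 259]), (190, [235, 236, 237, 238, 239, 240, 241, 246, 247, 248, 249, 250, 251, 252, 253, 254, 255, 256, 257, 258, 259]), (197, [235, 236, 237, 238, 239, 240, 241, 246, 247, 248, 249, 250, 251, 252, 253, 254, 255, 256, 257, 258]), (204, [235, 236, 237, 238, 239, 240, 241, 246, 247, 248, 251, 252, 253, 254, 255, 257, 258, 259]), (211, [244, 245, 246, 247, 248, 258, 259, 260]), (218, []), (225, [245, 246, 247, 248, 249, 250, 251, 252, 253, 254, 255, 256, 257, 258, 259, 260, 261])]
```

Aligned. Now I'll descend most of the way and check the force.

```bash
python3 drive.py '[[-0.0005,-0.0006,0.012,0,0,0],[0,0,0.012,0,0,0],[0,0,0.012,0,0,0],[0,0,0.01,0,0,0],[0,0,0.01,0,0,0],[0,0,0,0,0,0],[0,0,0,0,0,0]]'; python3 -c "
from h import *
print(to_tool([.5405,.0659,.301],.1525))"
```

```text
time: 8.65
tool_pos: [0.5409, 0.066, 0.3148]
tool_rot: [-3.142, 0.0, 0.152]
contact_force: [-0.4, -0.5, -0.3]
opening: 0.0099
grip_force: 20.0
(array([-0.0004,  0.    ,  0.0138]), array([-0.    ,  0.0004, -0.0007]))
```

```bash
python3 drive.py '[[0,0,0.004,0,0,0],[0,0,0.004,0,0,0],[0,0,0.003,0,0,0],[0,0,0,0,0,0],[0,0,0,0,0,0]]'; python3 drive.py '[[0,0,0.002,0,0,0],[0,0,0,0,0,0],[0,0,0,0,0,0]]';python3 drive.py '[[0,0,0.0015,0,0,0],[0,0,0,0,0,0],[0,0,0,0,0,0]]'
```

```text
time: 9.07
tool_pos: [0.5409, 0.066, 0.3039]
tool_rot: [3.142, 0.0, 0.152]
contact_force: [-0.4, -1.0, -1.0]
opening: 0.0099
grip_force: 20.0
time: 9.32
tool_pos: [0.541, 0.066, 0.3034]
tool_rot: [3.141, -0.002, 0.152]
contact_force: [-3.4, -0.8, 8.9]
opening: 0.0099
grip_force: 20.0
time: 9.57
tool_pos: [0.5412, 0.066, 0.3032]
tool_rot: [3.141, -0.004, 0.152]
contact_force: [-4.5, 0.3, 17.6]
opening: 0.01
grip_force: 20.0
```

Firm contact at TCP z = 0.303, against a predicted 0.301, so the slide is on the floor. I'll relax the push, open, and rise.

```bash
python3 drive.py '[[0,0,-0.003,0,0,0],[0,0,0,0,0,0],[0,0,0,0,0,0],[0,0,0,0,0,0],[0,0,0,0,0,0],[0,0,0,0,0,0]]' 0.03; python3 drive.py '[[0,0,-0.005,0,0,0],[0,0,-0.015,0,0,0],[0,0,-0.03,0,0,0],[0,0,-0.03,0,0,0],[0,0,-0.02,0,0,0],[-0.03,0,0,0,0,0],[-0.03,0,0,0,0,0],[0,0,0,0,0,0]]'; python3 - <<'E'
from h import *
import bench
c=cam("wrist");cv2.imwrite("pics/w7.png",c["image"][:,:,::-1]);im=c["image"][:,:,::-1];W=bench.W
# tab top at .149 predicted; region darkness
q=np.array([proj(c,W(a,b,.149)) for a,b in((-.012,.055),(.012,.055),(.012,.065),(-.012,.065))]);print(q.round(1))
u0,v0=(q.min(0)-8).astype(int);u1,v1=(q.max(0)+9).astype(int);print(u0,v0)
for v in range(v0,v1,2):print(v,*im.max(2)[v,u0:u1])
E
```

```text
time: 10.07
tool_pos: [0.5408, 0.066, 0.303]
tool_rot: [-3.142, 0.001, 0.152]
contact_force: [0.6, -0.3, -0.4]
opening: 0.0298
grip_force: 0.0
time: 10.73
tool_pos: [0.4775, 0.0568, 0.4035]
tool_rot: [-3.141, 0.004, 0.152]
contact_force: [-0.2, 0.1, 0.2]
opening: 0.0301
grip_force: 0.0
screw [0.5927 0.0129 0.0141] 0.0 [array([0.5927, 0.0129]), array([0.5927, 0.0129])]
screw [5.078e-01 5.000e-04 1.620e-02] 0.0001 [array([ 0.5079, -0.    ]), array([5.076e-01, 2.000e-04])]
screw [ 0.6139 -0.1254  0.0141] 0.0 [array([ 0.614 , -0.1255]), array([ 0.6139, -0.1254])]
screw [ 0.5291 -0.1378  0.0154] 0.0001 [array([ 0.5292, -0.1386]), array([ 0.529 , -0.1385])]
lamp pix [[191, 188, 177], [173, 170, 160], [218, 214, 202], [166, 163, 155], [66, 65, 60], [145, 142, 134], [222, 220, 208], [191, 189, 179], [161, 159, 150]]
lamp pix [[179, 176, 166], [177, 175, 165], [213, 209, 198], [208, 206, 196], [168, 165, 157], [82, 80, 74], [81, 77, 73], [194, 191, 181]]
A [0.55026187 0.00669125] len 0.13989949963753723 yaw 0.15241878944901402
[[259.  141.3]
 [259.1 111. ]
 [246.2 111. ]
 [246.3 141.3]]
238 1
[... 1870 characters left out ...]
9 25 49 109 166 199 208 208 208 208
138 29 29 30 48 76 95 97 96 94 74 43 30 33 29 32 29 29 30 29 28 27 45 81 111 154 180 194 203 206 205
140 108 108 109 123 145 156 146 133 127 103 65 38 28 28 29 30 29 29 28 27 37 71 112 133 148 162 182 202 209 209
142 138 137 138 145 156 159 147 133 131 127 112 77 39 37 48 50 49 44 38 56 88 117 131 135 149 163 185 204 210 211
144 136 136 137 142 153 159 146 133 132 129 109 72 38 40 52 56 54 48 43 64 92 111 119 129 148 163 183 202 209 209
146 135 135 135 141 153 159 147 133 131 126 104 67 40 41 50 53 52 50 46 64 88 98 105 125 148 163 184 202 210 211
148 135 134 135 141 154 159 148 132 118 95 69 51 36 32 32 33 34 33 33 39 53 80 111 132 150 164 185 203 209 209
```

The tab sits within 1 px of its predicted place: columns 247–260, rows 111–141. I'll take a second view on the way to the rack to confirm its height, then look at the rack.

```bash
cat > snap.py <<'E'
import sys
from h import *
c=cam("wrist");cv2.imwrite(f"pics/{sys.argv[1]}.png",c["image"][:,:,::-1]);np.save(f"pics/{sys.argv[1]}.npy",c["pose"])
E
python3 snap.py w7; python3 drive.py '[[0,-0.038,0,0,0,0],[0,-0.038,0,0,0,0],[0,0,0,0,0,0],[0,0,0,0,0,0],[0,0,0,0,0,0]]' 0.05 >/dev/null; python3 snap.py w8; python3 drive.py '[[0,-0.038,0,0,0,0],[0,-0.038,0,0,0,0],[0,-0.038,0,0,0,0],[0,-0.038,0,0,0,0],[0,-0.038,0,0,0,0],[0,0,0,0,0,0.09],[0,0,0,0,0,0.09],[0,0,0,0,0,0.09]]'; python3 drive.py '[[0,0,0,0,0,0],[0,0,0,0,0,0],[0,0,0,0,0,0]]'; python3 snap.py w9
python3 - <<'E'
from h import *
import contextlib,io
with contextlib.redirect_stdout(io.StringIO()): import bench
K=cam("wrist");L={}
for n in("w7","w8"):
    c=dict(K);c["pose"]=np.load(f"pics/{n}.npy");g=cv2.imread(f"pics/{n}.png").max(2);q=proj(c,bench.W(0,.06,.149)).round().astype(int)
    L[n]=c;print(n,proj(c,bench.W(0,.06,.149)).round(1),[proj(c,bench.W(a,b,.149)).round(1).tolist() for a,b in((-.012,.06),(.012,.06),(0,.055),(0,.065))])
    print(g[q[1]-3,q[0]-16:q[0]+17],"col",g[q[1]-24:q[1]+25,q[0]])
E
python3 -c "
import cv2
x=cv2.imread('pics/w9.png')
cv2.imwrite('pics/m7.png',cv2.resize(x[30:270,90:410],(800,600),interpolation=2))"
```

```text
time: 12.02
tool_pos: [0.442, 0.3197, 0.403]
tool_rot: [3.141, 0.0, -0.123]
contact_force: [0.9, 0.2, -0.2]
opening: 0.0498
grip_force: 0.0
time: 12.27
tool_pos: [0.442, 0.3192, 0.4033]
tool_rot: [3.141, -0.0, -0.117]
contact_force: [-0.6, -0.4, 0.3]
opening: 0.05
grip_force: 0.0
w7 [252.3 128.5] [[252.3, 143.6], [252.3, 113.4], [258.7, 128.5], [245.9, 128.6]]
[ 52  54  56  57  58  57  56  70 130 177 157  87  38  37  39  40  40  39
  40  39  34  34  29  38  79 125 152 191 206 207 207 206 207] col [ 93 101 101 101 100 100  98  93  77  50  39  39  41  41  41  39  40  41
  40  41  39  40  40  40  39  36  36  33  33  32  30  31  33  30  32  30
  30  29  30  41  53  53  54  53  49  37  30  26  27]
w8 [346.3 132. ] [[345.6, 146.7], [346.8, 117.3], [352.0, 132.3], [340.4, 131.8]]
[53 36 35 24 18 17 17 19 21 19 14 20 30 32 32 32 30 31 30 30 29 29 36 45
 49 50 49 49 48 48 48 50 48] col [218 220 220 221 215 180 113  61  50  46  33  28  31  32  33  33  31  32
  31  31  31  30  31  31  30  30  29  29  29  28  28  29  29  27  28  28
  27  27  59 129 187 211 217 217 216 216 218 218 215]
```

View pics/m7.png

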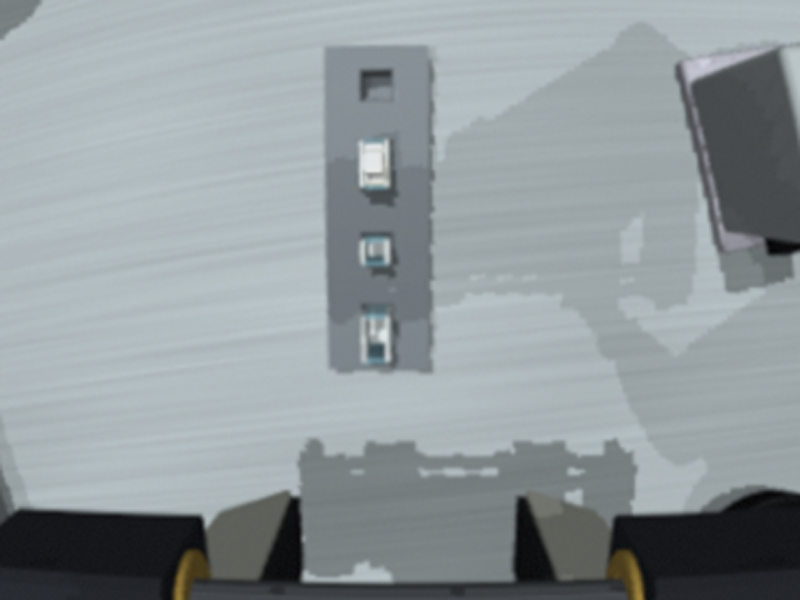

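The tab's parallax between the two views agrees with its seated height, so the slide is home. The rack picture shows the stoppered cuvette (white) at w9 (240,95), the empty square well beyond it, and the square and empty long cuvettes nearer. Next is a second view and the measurement.

```bash
python3 drive.py '[[0.03,0,0.025,0,0,0],[0.03,0,0.025,0,0,0],[0,0,0,0,0,0],[0,0,0,0,0,0],[0,0,0,0,0,0]]'; python3 snap.py w10; cat > rack.py <<'E'
from h import *
K=cam("wrist");RS=[]
guess=None
for n in("w9","w10"):
    c=dict(K);c["pose"]=np.load(f"pics/{n}.npy");im=cv2.imread(f"pics/{n}.png");h=cv2.cvtColor(im,cv2.COLOR_BGR2HSV);g=im.max(2)
    if guess is None: guess=plane(c,239.6,95.2,.055)
    u,v=proj(c,guess).round().astype(int)
    # white stopper blob
    z=np.zeros(g.shape,np.uint8);z[v-28:v+29,u-14:u+15]=(im.min(2)>205)[v-28:v+29,u-14:u+15]
    k,_=cv2.findContours(z,0,2);k=max(k,key=cv2.contourArea)[:,0].astype(np.float32);r=cv2.minAreaRect(k);print(n,(u,v),"stopper",np.round(r[0],1),np.round(r[1],1),r[2]);RS.append(ray(c,*r[0]))
    print("  @.059",plane(c,*r[0],.059).round(4))
    # rack: darker than table
    m=((g<150)&(g>70)).astype(np.uint8);x0=int(proj(c,guess)[0]);
    a=np.array([plane(c,uu,vv,.022)[:2] for vv,uu in np.argwhere(m)]).astype(np.float32)
    # left rack edge (rack +y side, unshadowed): per row transition
    E=[]
    for vv in range(v-30,v+75,2):
        row=cv2.GaussianBlur(g,(3,3),0)[vv,u-40:u-2].astype(float);d=np.diff(row);i=d[:30].argmin();
        if d[i]<-12:E.append(plane(c,u-40+i+.5,vv,.022)[:2])
    E=np.array(E);vx,vy,px,py=cv2.fitLine(E.astype(np.float32),cv2.DIST_HUBER,0,.001,.001).ravel();print("  left edge yaw",np.arctan2(vy*np.sign(vx),abs(vx)),"pt",px,py,len(E))
    nrm=np.array([-vy,vx])*np.sign(vx);print("  stopper dist to edge (expect .025)",nrm@(np.array([px,py])-plane(c,*r[0],.059)[:2]))
    for vv in(v-6,v,v+6):print("  ",g[vv,u-34:u+34])
    print("  col",g[v-50:v+30,u])
p=meet(*RS);print("stopper top",p)
E
python3 rack.py
```

```text
time: 12.83
tool_pos: [0.5009, 0.3127, 0.3535]
tool_rot: [3.142, 0.0, -0.118]
contact_force: [0.2, 0.1, -0.0]
opening: 0.0501
grip_force: 0.0
w9 (np.int64(240), np.int64(95)) stopper [238.  93.] [10.  8.] 90.0
  @.059 [0.5373 0.3233 0.059 ]
  left edge yaw -0.119297564 pt 0.5342653 0.34786636 53
  stopper dist to edge (expect .025) 0.024028296671995217
   [189 190 189 189 191 191 191 191 192 192 193 192 191 178 155 146 148 147
 148 147 148 147 148 147 148 147 149 172 207 203 220 223 223 222 222 221
 217 209 212 165 110 114 130 138 145 147 147 147 147 147 147 147 147 147
 144 134 142 167 181 193 194 188 177 172 174 173 173 172]
   [192 192 193 193 193 194 193 194 192 192 192 193 191 182 151 135 133 131
 131 130 130 131 131 130 130 130 132 165 217 224 229 232 231 231 231 229
 213 181 197 159 103 102 125 132 139 145 146 145 144 144 145 142 141 144
 143 130 130 165 174 175 175 172 173 173 173 173 174 174]
   [193 193 193 193 192 192 191 190 190 190 191 190 189 177 147 131 130 130
 130 130 130 130 130 130 131 130 129 157 208 194 200 179 175 190 194 195
 194 189 176 152 102  83 107 126 131
[... 1206 characters left out ...]
92 192 193 194 194 194 193 194 193 191 183 164 137 124 123 123 123 123
 123 123 124 122 123 124 122 123 135 175 197 193 188 170 149 146 160 172
 176 170 170 186 166 108  76  83 102 117 124 124 124 124 124 124 123 124
 124 124 124 124 119 121 141 163 171 171 170 171 175 181]
  col [ 97  83  82  83  83  96 123 130 129 129 129 129 126 114 114 123 126 127
 126 127 127 127 127 127 126 127 127 127 126 126 126 125 115 102 104 100
 102 125 156 185 193 208 213 201 169 169 203 212 213 212 211 211 210 208
 199 173 160 178 177 151 117  91 103 125 130 132 135 138 136 135 139 138
 137 129 114 109 113 116 116 117]
stopper top (array([0.53686505, 0.32292356, 0.06529808]), np.float64(0.00011481717827739065))
```

```bash
python3 - <<'E'
from h import *
K=cam("wrist");C={}
for n in("w9","w10"):
    C[n]=dict(K);C[n]["pose"]=np.load(f"pics/{n}.npy")
th=-.117;ex=np.array([np.cos(th),np.sin(th)]);ey=np.array([-ex[1],ex[0]])
c=C["w10"];print("cell centre by glass",plane(c,237.2,153.6,.049), plane(c,237.2,165.3,.049)[:2]+ex*.01125)
c=C["w9"];g=cv2.imread("pics/w9.png").max(2)
fe=plane(c,240,47.7,.022)[:2]
for n,(a,b) in dict(w9=(227,262.5),w10=(214.5,265)).items():pass
print("far end ->",fe-ex*.06)
# rack side edges at stopper row in both views
for n,l,r,v in(("w9",240-34+13.8,240-34+57,95),("w10",238-34+11.2,238-34+60.7,149)):
    p=plane(C[n],l,v,.022)[:2];q=plane(C[n],r,v,.022)[:2];print(n,"width",ey@(p-q),"mid",(p+q)/2)
# two view height of cell: near top glass edge
a=[ray(C["w9"],239.3,95+ (60-50)-.3),ray(C["w10"],237.2,165.3)];print(meet(*a))
print(to_tool([.536,.323,.203],-.117))
E
```

```text
cell centre by glass [0.53579022 0.32316266 0.049     ] [0.53556027 0.3233372 ]
far end -> [0.53555833 0.32288511]
w9 width 0.05168367119475601 mid [0.53697368 0.32117563]
w10 width 0.052231146893031474 mid [0.53668185 0.32164444]
(array([0.52468953, 0.32415195, 0.05099008]), np.float64(0.0003511463589170292))
(array([ 0.034 , -0.0138,  0.152 ]), array([-0.0013, -0.002 , -0.0003]))
```

The glass outline, the rack end and the two-view height (51 mm against 49) all agree on a cell centre of (0.5357, 0.3231) and a yaw of -0.117. I'll descend around it.

```bash
python3 drive.py '[[0.017,-0.007,0.02,0,0,0],[0.017,-0.007,0.02,0,0,0],[0,0,0.03,0,0,0],[0,0,0.03,0,0,0],[0,0,0,0,0,0],[0,0,0,0,0,0],[0,0,0,0,0,0]]' 0.05; python3 -c "
from h import *
print(to_tool([.5357,.3231,.205],-.117))"
```

```text
time: 13.57
tool_pos: [0.5366, 0.3232, 0.2558]
tool_rot: [-3.14, -0.003, -0.118]
contact_force: [-0.0, 0.1, 0.3]
opening: 0.0497
grip_force: 0.0
(array([-0.001 ,  0.0003,  0.0508]), array([-0.0017, -0.0029, -0.0006]))
```

```bash
python3 drive.py '[[-0.001,0.0003,0.017,0,0,0],[0,0,0.017,0,0,0],[0,0,0.016,0,0,0],[0,0,0,0,0,0],[0,0,0,0,0,0],[0,0,0,0,0,0],[0,0,0,0,0,0]]'; python3 -c "
from h import *
print(to_tool([.5357,.3231,.205],-.117))
c=cam('wrist');g=c['image'].max(2);s=robot.observe();Rt=R.from_euler('xyz',s['tool_rot']).as_matrix();o=np.array(s['tool_pos'])
print(proj(c,o+Rt@[.01125,0,.156]).round(1))
for v in range(214,262,6):print(v,g[v,225:285:2])"
```

```text
time: 14.15
tool_pos: [0.5359, 0.3228, 0.2056]
tool_rot: [-3.14, -0.003, -0.118]
contact_force: [0.1, 0.3, 0.0]
opening: 0.0498
grip_force: 0.0
(array([-0.0003, -0.0003,  0.0006]), array([-0.0018, -0.0032, -0.0012]))
[251.8 241.2]
214 [124 124 124 124 125 124 125 124 124 124 125 124 124 125 124 124 124 124
 124 124 125 124 125 125 125 124 124 123 124 124]
220 [122 124 123 123 123 125 122 108  91 112 104  99 100 101  99 101 102 100
 113 104 102 120 124 124 123 124 122 122 123 121]
226 [111 120 123 122 123 122 123 107  86 129 102 104 103 101 100 101 100 100
 120 113  83 118 123 122 122 123 122 122 122 123]
232 [ 85 114 116  99  96  96  99  87 108 124  99 101 100 100 101 100 101 100
 113 128  78  95  97  97  97  96  87  82  81  82]
238 [ 81  80  80  81  81  81  80  79 104 103  99 101 102 101 103 101 101 100
  99 113  83  80  81  81  80  81  81  81  80  81]
244 [ 81  93  94  94  92  92  93 112 146 154 173 163 162 163 163 162 162 165
 160 149 102  81  92  93 110 117 116 117 117 118]
250 [ 80  80  80  80  81  81  80  88 152 140 138 143 142 142 139 139 139 138
 138 150 102  83  80  82  82  86  87  87  87  89]
256 [ 80  81  81  80  82  80  81  94 207 193 147 137 136 136 136 136 136 140
 165 205 120  80  81  81  81  81  81  81  81  81]
```

The cell lies centred between the fingers: columns 240–264 around the predicted 252, with its top edge near row 241 as expected. I'll close gently and let the fingers settle before lifting.

```bash
python3 drive.py '[[0,0,0,0,0,0],[0,0,0,0,0,0],[0,0,0,0,0,0],[0,0,0,0,0,0],[0,0,0,0,0,0],[0,0,0,0,0,0],[0,0,0,0,0,0],[0,0,0,0,0,0]]' 0.0 10; python3 drive.py '[[0,0,0,0,0,0],[0,0,0,0,0,0]]'
```

```text
time: 14.87
tool_pos: [0.5353, 0.3225, 0.2033]
tool_rot: [3.142, 0.0, -0.118]
contact_force: [0.1, -0.5, -0.7]
opening: 0.0122
grip_force: 10.0
time: 15.03
tool_pos: [0.5353, 0.3225, 0.2033]
tool_rot: [3.141, 0.0, -0.118]
contact_force: [-0.1, 0.6, -0.4]
opening: 0.0126
grip_force: 10.0
```

```bash
python3 drive.py '[[0,0,-0.01,0,0,0],[0,0,-0.02,0,0,0],[0,0,-0.03,0,0,0],[0,0,-0.035,0,0,0],[0,0,-0.035,0,0,0],[0,0,-0.035,0,0,0],[0,0,-0.02,0,0,0],[0,0,0,0,0,0]]' && python3 drive.py '[[0.003,0.018,0,0,0,0],[0.006,0.034,0,0,0,0],[0.006,0.034,0,0,0,0],[0.006,0.034,0,0,0,0],[0.006,0.034,0,0,0,0],[0.006,0.034,0,0,0,0],[0.006,0.034,0,0,0,0],[0.006,0.034,0,0,0,0]]' && python3 drive.py '[[0.006,0.034,0,0,0,0],[0.006,0.034,0,0,0,0],[0,0,0,0,0,-0.1],[0,0,0,0,0,-0.1],[0,0,0,0,0,-0.1],[0,0,0,0,0,-0.1],[0,0,0,0,0,-0.1],[0,0,0,0,0,-0.1]]' && python3 drive.py '[[0,0,0,0,0,-0.1],[0,0,0,0,0,-0.1],[0,0,0,0,0,-0.1],[0,0,0,0,0,-0.1],[0,0,0,0,0,-0.1],[0,0,0,0,0,-0.1],[0,0,0,0,0,-0.1],[0,0,0,0,0,-0.1]]' && python3 drive.py '[[0,0,0,0,0,-0.1],[0,0,0,0,0,-0.1],[0,0,0,0,0,-0.1],[0,0,0,0,0,-0.1],[0,0,0,0,0,-0.04],[0,0,0,0,0,0],[0,0,0,0,0,0]]'; python3 -c "
from h import *
print(to_tool([.5525,-.0081,.2618],1.723))"
```

```text
time: 15.7
tool_pos: [0.5356, 0.3226, 0.3953]
tool_rot: [-3.136, -0.009, -0.118]
contact_force: [-0.6, 0.2, 0.2]
opening: 0.0125
grip_force: 10.0
time: 16.37
tool_pos: [0.5493, 0.0613, 0.3882]
tool_rot: [3.141, 0.001, -0.118]
contact_force: [0.2, 0.3, -0.3]
opening: 0.0124
grip_force: 10.0
time: 17.03
tool_pos: [0.5533, -0.0061, 0.3881]
tool_rot: [-3.141, 0.001, 0.487]
contact_force: [1.2, 0.2, -1.2]
opening: 0.0122
grip_force: 10.0
time: 17.7
tool_pos: [0.5533, -0.006, 0.3881]
tool_rot: [-3.14, 0.0, 1.287]
contact_force: [-0.2, 0.6, -0.9]
opening: 0.0123
grip_force: 10.0
time: 18.28
tool_pos: [0.5535, -0.006, 0.3882]
tool_rot: [-3.141, -0.0, 1.72]
contact_force: [-0.7, -0.6, 0.1]
opening: 0.0125
grip_force: 10.0
(array([-0.002 , -0.0012,  0.1264]), array([-0.0007, -0.    , -0.0028]))
```

```bash
python3 drive.py '[[-0.002,-0.0012,0.015,0,0,-0.003],[0,0,0.022,0,0,0],[0,0,0.022,0,0,0],[0,0,0.022,0,0,0],[0,0,0.022,0,0,0],[0,0,0.015,0,0,0],[0,0,0.008,0,0,0],[0,0,0,0,0,0]]'; python3 drive.py '[[0,0,0,0,0,0],[0,0,0,0,0,0],[0,0,0,0,0,0],[0,0,0,0,0,0],[0,0,0,0,0,0],[0,0,0,0,0,0]]'; python3 - <<'E'
from h import *
print(to_tool([.5525,-.0081,.2618],1.723))
s=robot.observe();c=cam("wrist");Rt=R.from_euler("xyz",s["tool_rot"]).as_matrix();o=np.array(s["tool_pos"])
im=c["image"][:,:,::-1]
for z in(.1543,.1993):print("glass end z",z,[proj(c,o+Rt@[.01125,y,z]).round(1).tolist() for y in(-.00625,.00625)])
g=im.max(2)
for v in range(180,252,3):print(v,g[v,234:272:2])
E
```

```text
time: 18.95
tool_pos: [0.5523, -0.0081, 0.2607]
tool_rot: [-3.138, -0.001, 1.724]
contact_force: [-0.6, -1.1, -0.1]
opening: 0.0126
grip_force: 10.0
time: 19.45
tool_pos: [0.5529, -0.0081, 0.2629]
tool_rot: [3.141, 0.0, 1.725]
contact_force: [-0.5, -0.2, -0.6]
opening: 0.0123
grip_force: 10.0
(array([ 0.0001, -0.0004,  0.0011]), array([0.0008, 0.0003, 0.0017]))
glass end z 0.1543 [[242.1, 242.8], [267.3, 242.8]]
glass end z 0.1993 [[244.5, 212.5], [264.1, 212.5]]
180 [148  50  39  41  39  41  40  40  40  40  40  41  39  42  41  41  40  39
  39]
183 [147  49  39  40  40  40  40  39  40  41  41  41  39  39  42  41  41  39
  39]
186 [147  49  39  41  39  40  40  40  40  39  38  41  40  41  41  40  40  39
  39]
189 [151  52  39  40  40  43  49  58  60  60  59  55  53  52  50  41  41  41
  37]
192 [156  55  39  40  39  54  59  60  59  60  60  60  59  62  59  52  41  40
  40]
195 [159  56  39  40  41  42  43  50  59  60  60  60  60  60  60  57  41  40
  39]
198 [159  59  39  38  39  39  39  50  58  58  59  59  60  59  60  50  39  38
  37]
201 [151  54  33  32  37  36  36  37  44  53  52  5
[... 659 characters left out ...]
00 100  99  99 121  85  32  43
  44]
228 [111 111  82  32 103 112  98 100 101 100 101 100 100  98 119  91  29  89
 109]
231 [110 109  64  37 111 110  99 100 100 100 100 100 100  98 115  99  25  76
 109]
234 [109 107  48  40 114 106  99 100 101 100 100 100  99  98 112 109  30  59
 109]
237 [110 104  41  52 123 103  98 100  99 100 101  99  99  98 108 121  40  45
 106]
240 [110  94  31  57 124 131 150 150 150 150 151 150 151 149 128 124  53  32
  98]
243 [110  85  22  92 149 174 184 178 179 179 179 179 179 188 175 153  73  24
  95]
246 [108  72  18  98 164 167 158 149 150 150 149 149 149 161 166 184  81  21
  90]
249 [108  58  18  82 163 154 151 150 150 150 166 175 160 151 152 161  69  21
  66]
```

The cell's underside is at row 212.5 and its top at row 241, exactly where predicted, so it hasn't slipped and hangs upright. The wrist camera is right above the gate, so I'll check the slide tab's height once more from its apparent size.

```bash
python3 - <<'E'
from h import *
import contextlib,io
with contextlib.redirect_stdout(io.StringIO()): import bench
W=bench.W;c=cam("wrist");g=c["image"].max(2)
for z in(.146,.149,.152,.155):print(z,[proj(c,W(a,b,z)).round(1).tolist() for a,b in((-.012,.06),(.012,.06),(0,.055),(0,.065))])
q=proj(c,W(0,.06,.149)).round().astype(int)
print(q,g[q[1],q[0]-60:q[0]+60]);print(g[q[1]-30:q[1]+31,q[0]])
E
```

```text
0.146 [[217.4, 110.9], [292.3, 111.0], [254.9, 125.9], [254.9, 95.0]]
0.149 [[216.3, 110.9], [293.5, 111.0], [254.9, 126.4], [255.0, 94.5]]
0.152 [[215.1, 110.9], [294.9, 111.1], [255.0, 127.0], [255.0, 94.0]]
0.155 [[213.8, 110.9], [296.3, 111.1], [255.1, 127.5], [255.1, 93.4]]
[255 110] [ 43  43  38  36  37  34  32  36  57  71  75  77  75  76  76  76  75  76
  75  70  52  33  34  39  41  41  40  43  41  41  42  42  43  43  42  43
  42  43  45  43  44  43  43  43  43  43  44  44  44  45  44  44  45  45
  43  43  44  45  45  45  44  45  44  45  44  45  45  46  45  47  46  46
  46  46  47  46  46  46  46  46  47  49  48  48  47  48  48  47  48  48
  48  47  49  46  40  42  75 107 115 115 116 115 115 115 115 116 115 112
  96  75  55  41  37  39  48  51  51  50  50  49]
[ 67  67  67  67  67  67  66  67  66  65  65  66  62  66 138 227 240 162
  64  40  46  48  47  47  47  46  46  46  46  46  44  45  44  44  44  44
  44  43  44  44  44  42  41  40  41  38  32  74 160 217 224 223 223 223
 222 222 222 222 222 222 222]
```

The tab is 75.5 px wide (74.9 expected at z = 146 mm, 77.2 at 149 mm) and centred within 1 mm, so the slide is fully home. Handing in.

```bash
python3 -c "
from cell import robot
print(robot.observe()['grip_force'],robot.hand_in())"
```

```text
the job is handed in; nothing more can be done
9.993775337934494 None
```

I handed the job in at about 20 s of the 58 s allowed; the hand-in returned no verdict. The diffuser slide is home in the gate and released, and the cuvette is held still and upright by its frosted faces at the beam mid point, within about 1 mm by my measurements.

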